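# Roll a packed glass column into the measuring V-rest

### The arm

A 6-joint arm with a two-finger parallel gripper is mounted at the origin on the work surface. World frame = base frame: x ahead of the robot, y to its left, z up, the work surface at z = 0. Lengths are in mm, angles in rad, forces in N, time in s.
With the tool pointing down it reaches from about 400 to 925 mm from the base axis. Payload 12.5 kg.
Tool frame: the origin (TCP) lies at the centre of the arm's flange, where the gripper is bolted on; the fingertips stand 190 mm ahead of it and the grasp point (between the pads) lies 171 mm ahead of it; z points along the fingers, y is the direction in which the jaws open and shut (so a half turn about z gives the same grasp; the last joint's range is limited). The gripper opens to 95 mm and grips with 3 to 60 N. Pads are 20 mm wide; open, the fingers measure 119 mm over their backs; the gripper's body (75 mm by 180 mm) begins 59 mm behind the grasp point.
Start: joints at [-1.438, 0.491, 1.559, -0, 1.092, -0.106], TCP at [147.855, -607.259, 404.761] pointing down, gripper open.
Joint ranges: [-3.1, 3.1], [-0.84, 2.19], [0.05, 2.79], [-1.13, 4.28], [0.06, 2.93], [-2.69, 2.69]. Speed limits (rad/s): [2.22, 2.22, 2.79, 3.14, 3.14, 3.14].

### API

Orientations are given as [roll, pitch, yaw] about the fixed x, y, z axes, in that order (R = Rz(yaw) Ry(pitch) Rx(roll)).
In Python, from cell import env gives the robot as it stands.
- The arm moves only by the shell command python3 -m pendant 'ROWS'. ROWS is JSON, a list of rows, each an object of numbers: "x", "y", "z": the shift along the tool's x, y, z in units of 150 mm (1.0 is 150 mm); "rx", "ry", "rz": the turn, a rotation vector about the tool's x, y, z in units of 45 degrees (1.0 is 45 degrees); "jaw": the opening, from 0 (shut) to 1 (fully open). In form: [{"x": .., "y": .., "z": .., "rx": .., "ry": .., "rz": .., "jaw": ..}, ...]. A call has 1 to 10 rows; each row is the pose to reach, as a shift and turn from the pose commanded when the call began, along the tool's axes at that moment; what a row does not reach only later rows make up. A row lasts 1/8 s, in which the tool goes at most 62.5 mm and 10.7 degrees, less where a joint would pass 70% of its speed; a pose out of reach is approached as far as the arm can. A call with a number of a shift or a turn outside -1 to 1 is refused whole. A call with a gripper value outside its range is refused whole. The fingers move at their own pace and stop on an object; the grip force is fixed at half the most. Time passes only in rows, so rows that repeat a pose let the fingers close. It gives the time, the measured TCP pose, the force and the opening at its end, in the units of the state.
- env.state(): the state, without advancing time (a new reading comes with each control period).
- env.read_camera(name): name is "scene" or "top" or "wrist"; returns a dict with "img" (420x560x3 uint8, red, green, blue), "fx", "fy", "cx", "cy" (pixels), "rvec" (rotation vector, rad) and "tvec" (3), from world to camera coordinates, as OpenCV has them. Camera axes: x right, y down, z forward; pixel columns grow to the right and rows downward; lengths in mm; the calibration is good to about 2 mm. A picture is of the moment at which its call begins. There is no depth.
- env.job_done(): hands the job in, once; it reports no verdict.
The state is a dict: "t": time; "joints": joint angles; "qvel": joint speeds; "tau": joint torques, N m; "eef_pos": TCP position; "tcp_rot": TCP orientation; "ft_force": force on the tool from outside, world axes, zero at the start; "moment": the same for the moment, N m; "opening": opening from 0.0 (shut) to 1.0 (fully open).
Only numpy, scipy, OpenCV 4.12 (cv2) and the standard library are available. Lean on these libraries where they do the work, as an engineer would, in place of code of your own. Each camera call takes 0.05 s, during which the arm holds its last target.

### The job

Roll the packed glass column over the bench, up the sloping front of the grey V-rest and into its V, then push on its end so that it slides along the V until it is up against the steel stop plate, ready to read the bed length on the scale. Only push it with the fingers: roll it, do not drag it, do not pick it up or tip it, and be gentle, it is glass. Leave the other things on the bench where they are.

Things in the scene. Friction and masses are not known exactly. Their poses are not given: they have to be found in the camera images.
- column: Glass column: smooth closed tube, 40 mm diameter all along, 200 mm long, about 0.4 kg; clear glass, white packing, a flat black cap 24 mm long at each end. Lies on the bench on the robot's side of the V-rest, roughly along the V. Origin at its centre; y axis along the tube; x and z turn as it rolls. Slippery (friction about 0.35, on the fingers too) and rolls easily.
- vrest: V-rest: grey plastic block, fixed. Origin on the bench under the bottom line of the V; y along the V, x across it in the rolling direction, z up; same profile from y -170 to +120 mm. Bottom of the V: x 0, 2 mm high. Far side of the V: 45 degrees up to x 24 mm, 26 mm high; crest with scale to x 36 mm. The column lying in it: centre at x -2 mm, 28 mm above the bench.
- slope_foot (a point): Point at bench level where the V-rest's sloping front begins, at x -67, y 0 mm of the V-rest. From here the slope rises evenly (15 degrees) to the lip.
- lip (a point): Point on the lip between the sloping front and the V: 13 mm high, flat from x -19 to -16 mm of the V-rest (this point x -17.5, y 0). Beyond it the near side of the V falls at 35 degrees to the bottom.
- stop_face (a point): Point on the inner face of the steel stop plate that closes the V-rest's +y end, at x 0, y +120 mm of the V-rest, 26 mm high. The plate spans x -26 to 36 mm, is 44 mm high and 6 mm thick. The -y end of the V is open. With its end against the plate the column's centre is at y +20 mm of the V-rest.
- petri_dish: Covered glass dish, 94 mm across, 15 mm high, to be left alone; origin at the centre of its underside.
- vial: Small brown glass vial with a black cap, 28 mm across, 55 mm high, to be left alone; origin at the centre of its underside.
- sample_jar: Glass jar with a white cap and a blank label, 48 mm across, 60 mm high, behind the V-rest, to be left alone; origin at the centre of its underside.
- beaker: Empty glass beaker, 70 mm across, 92 mm high, to be left alone; origin at the centre of its underside.
- stick_glass: Small glass, 52 mm across and 56 mm high, with thin wooden sticks in it (to 80 mm high), to be left alone; origin at the centre of its underside.
- spatula: Narrow steel laboratory spatula, 174 mm long, 11 mm wide, 5 mm high, lying on the bench, to be left alone; origin at the middle of its underside, it lies along its x axis.
- reagent: Brown glass bottle with a black cap and a blank label, 60 mm across, 120 mm high, to be left alone; origin at the centre of its underside.
Things that resemble listed ones, but are neither listed nor needed, are in the scene too. Leave any orange or pink look-alike of the column alone.

How it is judged (in metres and radians):
On the way, in this order (a step that is already met when the one before it is completed fails the run):
1. the column has rolled a quarter turn before it reaches the lip (angle between column's own z axis and vertical above 1.3 rad and x of column in the frame of vrest below -0.06 m).
2. the column has rolled half a turn on its way to the V (angle between column's own z axis and vertical above 2.4 rad and x of column in the frame of vrest below -0.02 m).
3. the column lies in the V (x of column in the frame of vrest between -0.0065 and 0.002 m and z of column in the frame of vrest between 0.024 and 0.032 m and angle between the y axis of column and the y axis of vrest, either way round below 0.04 rad), for 0.2 s.
At the end, for the whole second after the job is handed in: The column lies in the V (its centre within 4 mm of its seat across the V and in height, its axis within 0.04 rad of the V), its end within 3 mm of the stop plate, at rest (all of step 3 and y of column in the frame of vrest between 0.017 and 0.023 m and linear speed of column below 0.01 m/s and angular speed of column below 0.2 rad/s); the robot touches nothing.
It fails at once if the column is lifted (centre above 42 mm) or tipped (axis more than 0.2 rad off level) (height (world z) of column above 0.042 m or angle between column's own y axis and vertical below 1.37 rad or angle between column's own y axis and vertical above 1.77 rad).
It fails at once if the column is pushed harder than 40 N (contact force between column and the fingers above 40 N or contact force between column and the arm above 40 N).
It fails at once if another thing on the bench is moved by more than 20 mm (distance of any of petri_dish, vial, sample_jar, beaker, stick_glass, spatula, reagent from where it was at the start of the episode above 0.02 m).
It also fails if it takes over 51 s, if anything falls off the work surface, if the arm or the gripper's body presses on something with over 40 N, if the wrist force passes 120 N, or if a joint passes its speed limit or range.

## Working session

There is one attempt and no reset: what is moved stays moved. The work goes in short steps, Python scripts to look and compute and a shell command to move; the robot and the scene stay as the last step left them, time stands still between calls to the robot, and variables do not carry over. Pictures are saved under pics/ and viewed, and the job is handed in when it is done.

```bash
ls; mkdir -p pics; python3 - <<'E'
from cell import env
import cv2
for n in ("scene","top","wrist"):
    c=env.read_camera(n); cv2.imwrite(f"pics/a_{n}.png",c["img"][:,:,::-1]); print(n,c["fx"],c["fy"],c["cx"],c["cy"],c["rvec"],c["tvec"])
print(env.state())
E
```

```text
pics
scene 527.249765148623 527.249765148623 280.213447507952 222.61953224065928 [ 2.36416276  0.92277317 -0.27894989] [-378.06950123 -259.35143302 1628.01870583]
top 428.84573908710126 428.84573908710126 270.8055490951097 207.1168170408049 [ 2.19142495 -2.1797168   0.12193726] [ -37.4781008   499.66437832 1333.35185569]
wrist 344.0161293604804 344.0161293604804 279.12301195225103 211.4633764386372 [-2.27514858  1.78662132  0.27113395] [-622.97664684  -33.92946779  391.21167746]
{'t': 0.15, 'joints': array([-1.43759761e+00,  4.91397943e-01,  1.55931203e+00, -3.89841287e-06,
        1.09164776e+00, -1.05614446e-01]), 'qvel': array([ 2.00207317e-04, -1.53936462e-03, -1.58120856e-03, -1.34031862e-03,
        2.23480825e-04, -2.03975454e-05]), 'tau': array([ 1.77432808e-03, -6.12894416e+01, -2.58278257e+01,  6.92759338e-02,
        4.73333197e-02, -8.77396519e-05]), 'eef_pos': array([ 147.85390732, -607.23921347,  404.30941912]), 'tcp_rot': array([-3.14083147e+00, -7.72144530e-05,  2.38814930e-01]), 'ft_force': array([-0.6346727 ,  0.15978911, -0.95605341]), 'moment': array([-0.0178172 ,  0.01610785, -0.01302571]), 'opening': 0.9987223136536311}
```

View pics/a_scene.png

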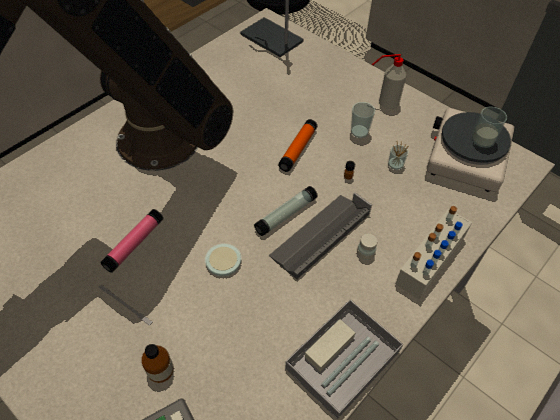

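View pics/a_top.png

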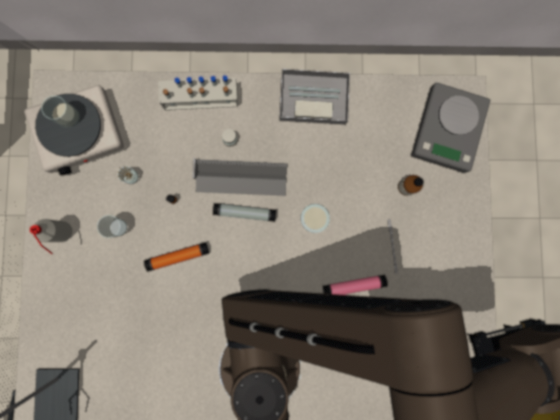

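View pics/a_wrist.png

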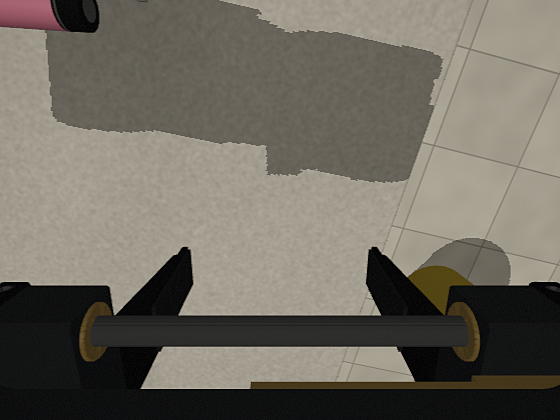

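Candidates for the column, in top-view pixels:
- Clear tube with white packing and black caps at (245,212).
- Orange look-alike at (177,256).
- Pink look-alike at (355,286).

By the description it is the clear one at (245,212). I'll check this in a close crop and measure it.

```bash
python3 - <<'E'
from cell import env
import cv2,numpy as np
c=env.read_camera("top"); im=c["img"][:,:,::-1]
a=cv2.resize(im[150:240,180:350],None,fx=4.6,fy=4.6,interpolation=cv2.INTER_CUBIC); cv2.imwrite("pics/b_top.png",a)
c=env.read_camera("scene"); im=c["img"][:,:,::-1]
a=cv2.resize(im[170:290,240:400],None,fx=5,fy=5,interpolation=cv2.INTER_CUBIC); cv2.imwrite("pics/b_scene.png",a)
E
```

```text
(no output)
```

View pics/b_top.png

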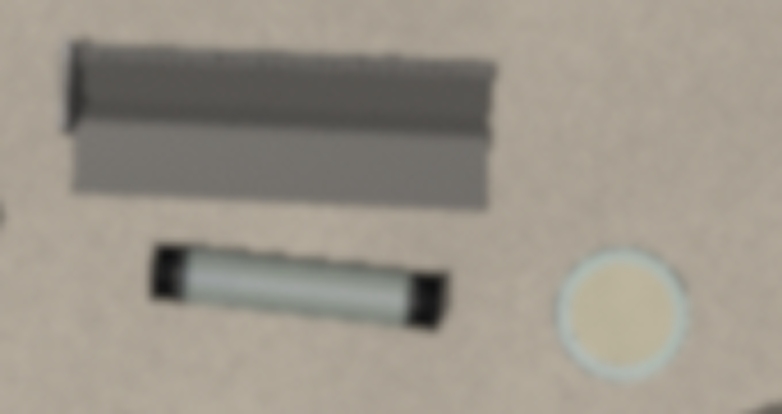

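View pics/b_scene.png

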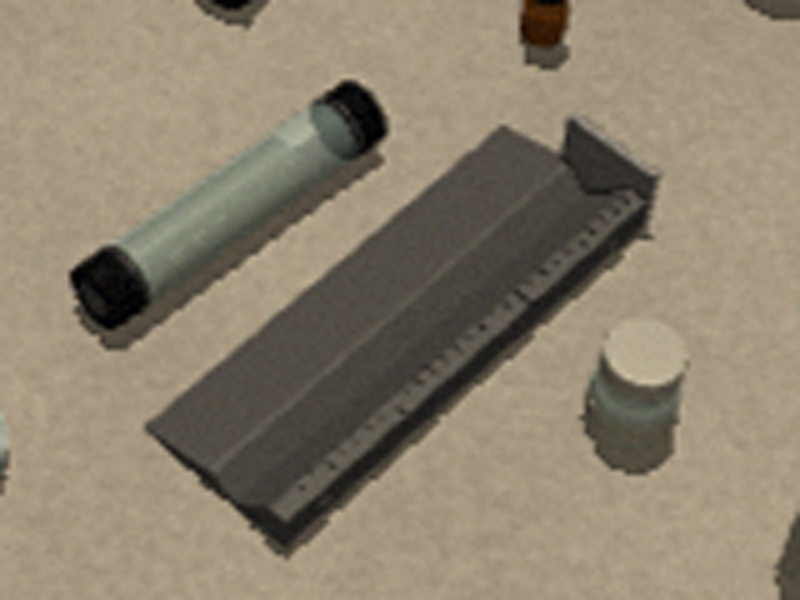

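The crops confirm the clear, white-packed tube with black caps. In the top view its caps are at about (217,209) and (272,215). The V-rest is beyond it, with its stop plate at the left end (196,169). Next, numbers from both views.

```bash
cat > h.py <<'E'
from cell import env
import cv2,numpy as np
def cam(n):
    c=env.read_camera(n); R,_=cv2.Rodrigues(np.array(c["rvec"])); c["R"]=R; c["t"]=np.array(c["tvec"]); c["C"]=-R.T@c["t"]
    c["K"]=np.array([[c["fx"],0,c["cx"]],[0,c["fy"],c["cy"]],[0,0,1]]); return c
def ray(c,uv,z):
    uv=np.atleast_2d(uv); d=np.c_[uv,np.ones(len(uv))]@np.linalg.inv(c["K"]).T@c["R"]
    s=(z-c["C"][2])/d[:,2]; return (c["C"]+d*s[:,None])
def proj(c,P): return cv2.projectPoints(np.float64(np.atleast_2d(P)),np.array(c["rvec"]),c["t"],c["K"],None)[0][:,0]
E
python3 - <<'E'
from h import *
t=cam("top"); s=cam("scene")
np.set_printoptions(precision=1,suppress=True)
print(t["C"],s["C"])
f=lambda u,v:((u+.5)/4.6-.5+180,(v+.5)/4.6-.5+150)
g=lambda u,v:((u+.5)/5-.5+240,(v+.5)/5-.5+170)
pt=ray(t,[f(73,192),f(487,209)],0); ps=ray(s,[g(503,126),g(147,427)],0)
print("foot top +y,-y\n",pt,"\nscene\n",ps)
for p in(pt,ps): d=p[0]-p[1]; print(np.linalg.norm(d),np.degrees(np.arctan2(d[1],d[0])))
print("lip", ray(t,[f(77,121),f(489,134)],13), ray(s,[g(568,165),g(217,470)],13))
print("far crest back", ray(t,[f(86,43),f(496,64)],26), ray(s,[g(640,205),g(285,520)],26))
# column by masks: grey<60 for caps
for n,c,(x0,x1,y0,y1) in(("top",t,(205,285,195,228)),("scene",s,(250,322,184,240))):
    im=cv2.cvtColor(c["img"],cv2.COLOR_RGB2GRAY); m=np.zeros_like(im); m[y0:y1,x0:x1]=(im[y0:y1,x0:x1]<60)
    k,l,st,ce=cv2.connectedComponentsWithStats(m)
    for i in range(1,k):
        if st[i,4]>20: print(n,st[i],ce[i],ray(c,ce[i],20))
# dish
E
```

```text
[ 378.    -5.9 1373.3] [1050.9 -618.  1172.3]
foot top +y,-y
 [[551.3 207.1   0. ]
 [541.3 -82.5   0. ]] 
scene
 [[551.6 210.9   0. ]
 [541.5 -76.4   0. ]]
289.76025064216833 88.0337009794067
287.5122440442954 87.98097849207232
lip [[599.3 203.3  13. ]
 [592.4 -83.1  13. ]] [[601.3 204.6  13. ]
 [591.4 -77.   13. ]]
far crest back [[651.7 196.2  26. ]
 [639.4 -87.1  26. ]] [[652.4 200.3  26. ]
 [641.2 -81.6  26. ]]
top [214 204   6  10  50] [216.1 208.3] [[495.1 137.9  20. ]]
top [269 210   7  11  63] [272.3 214.8] [[475.9 -39.7  20. ]]
scene [304 186  13  16 109] [311.  193.1] [[496.3 145.2  20. ]]
scene [254 220  17  16 177] [261.6 227.6] [[476.4 -35.8  20. ]]
```

```bash
cat >> h.py <<'E'
YA=-0.0347; O=np.array([614.3,87.9]); ex=np.array([np.cos(YA),np.sin(YA)]); ey=np.array([-np.sin(YA),np.cos(YA)])
def W(x,y): return O+x*ex+y*ey
def V(p): d=np.asarray(p)[:2]-O; return np.array([d@ex,d@ey])
def plan(x,y,z,yaw):
    s=env.state(); p=s["eef_pos"]; R=cv2.Rodrigues(np.zeros(3))[0]
    r,pi,w=s["tcp_rot"]; 
    from scipy.spatial.transform import Rotation as Q
    A=Q.from_euler("xyz",[r,pi,w]); B=Q.from_euler("xyz",[np.pi,0,yaw])
    d=A.inv().apply(np.array([x,y,z])-p)/150; v=(A.inv()*B).as_rotvec()/(np.pi/4)
    print("t",round(s["t"],2),"p",p.round(1),"rot",np.round(s["tcp_rot"],3),"F",np.round(s["ft_force"],1)); print("shift units",d.round(3),"turn",v.round(3))
E
python3 - <<'E'
from h import *
np.set_printoptions(precision=1,suppress=True)
t=cam("top")
for n,p,z in(("dish",(315,218),15),("vial",(172,198),55),("jar",(230,135),60),("beaker",(115,225),90),("stick",(130,176),60),("reagent",(416,183),120),("orangeR",(209,247),20),("orangeL",(147,264),20),("pinkL",(325,288),20),("pinkR",(386,282),20)): print(n,ray(t,p,z)[0])
plan(435,50,404,-.108)
E
```

```text
dish [ 466.7 -175.7   15. ]
vial [523.2 270.2  55. ]
jar [721.3  94.2  60. ]
beaker [437.5 429.3  90. ]
stick [589.8 399.3  60. ]
reagent [ 565.8 -464.   120. ]
orangeR [373.4 158.3  20. ]
orangeL [319.9 349.8  20. ]
pinkL [ 247.4 -205.4   20. ]
pinkR [ 266.5 -397.5   20. ]
t 0.4 p [ 147.9 -607.3  404.7] rot [-3.1 -0.   0.2] F [ 0.7 -0.4 -0.1]
shift units [ 2.9 -3.8  0. ] turn [-0.   0.   0.4]
```

```bash
python3 -m pendant '[{"x":1,"y":-1,"rz":0.44},{"x":1,"y":-1,"rz":0.44},{"x":1,"y":-1,"rz":0.44},{"x":1,"y":-1,"rz":0.44},{"x":1,"y":-1,"rz":0.44}]'; python3 -c "
from h import *
plan(430,50,404,-.108)"
```

```text
t 0.4 p [ 147.9 -607.3  404.7] rot [-3.141 -0.     0.239] F [ 0.7 -0.4 -0.1]
shift units [ 2.864 -3.812  0.005] turn [-0.     0.     0.442]invalid input
```

```bash
python3 -m pendant '[{"x":1,"y":-1,"z":0,"rx":0,"ry":0,"rz":0.44,"jaw":1},{"x":1,"y":-1,"z":0,"rx":0,"ry":0,"rz":0.44,"jaw":1},{"x":1,"y":-1,"z":0,"rx":0,"ry":0,"rz":0.44,"jaw":1},{"x":1,"y":-1,"z":0,"rx":0,"ry":0,"rz":0.44,"jaw":1},{"x":1,"y":-1,"z":0,"rx":0,"ry":0,"rz":0.44,"jaw":1}]'; python3 -c "
from h import *
plan(430,50,404,-.108)"
```

```text
t: 1.02
eef_pos: [258.8, -424.9, 405.2]
tcp_rot: [3.141, -0.0, -0.104]
ft_force: [0.3, 0.1, -0.4]
opening: 1.0
t 1.02 p [ 258.8 -424.9  405.2] rot [ 3.141 -0.    -0.104] F [ 0.3  0.1 -0.4]
shift units [ 0.805 -3.268  0.006] turn [ 0.001 -0.     0.005]
```

```bash
python3 -m pendant '[{"x":0.8,"y":-1,"z":0,"rx":0,"ry":0,"rz":0,"jaw":1},{"x":0.8,"y":-1,"z":0,"rx":0,"ry":0,"rz":0,"jaw":1},{"x":0.8,"y":-1,"z":0,"rx":0,"ry":0,"rz":0,"jaw":1},{"x":0.8,"y":-1,"z":0,"rx":0,"ry":0,"rz":0,"jaw":1}]'; python3 -m pendant '[{"x":0.1,"y":-1,"z":0,"rx":0,"ry":0,"rz":0,"jaw":1},{"x":0.1,"y":-1,"z":0,"rx":0,"ry":0,"rz":0,"jaw":1},{"x":0.1,"y":-1,"z":0,"rx":0,"ry":0,"rz":0,"jaw":1},{"x":0.1,"y":-1,"z":0,"rx":0,"ry":0,"rz":0,"jaw":1}]';python3 -m pendant '[{"x":0,"y":-1,"z":0,"rx":0,"ry":0,"rz":0,"jaw":1},{"x":0,"y":-1,"z":0,"rx":0,"ry":0,"rz":0,"jaw":1},{"x":0,"y":-1,"z":0,"rx":0,"ry":0,"rz":0,"jaw":1},{"x":0,"y":-1,"z":0,"rx":0,"ry":0,"rz":0,"jaw":1}]'; python3 -c "
from h import *
plan(430,50,404,-.108)"
```

```text
t: 1.52
eef_pos: [395.3, -288.3, 404.7]
tcp_rot: [3.141, -0.0, -0.103]
ft_force: [-0.8, -0.2, -0.3]
opening: 0.998
t: 2.02
eef_pos: [424.5, -142.3, 404.8]
tcp_rot: [3.141, -0.0, -0.105]
ft_force: [-0.0, 0.6, 0.1]
opening: 1.001
t: 2.52
eef_pos: [440.8, 6.5, 404.7]
tcp_rot: [3.141, -0.0, -0.106]
ft_force: [-0.1, -0.3, -1.0]
opening: 1.001
t 2.52 p [440.8   6.5 404.7] rot [ 3.141 -0.    -0.106] F [-0.1 -0.3 -1. ]
shift units [-0.102 -0.281  0.004] turn [ 0.    -0.     0.003]
```

```bash
python3 -m pendant '[{"x":-0.1,"y":-0.28,"z":0.3,"rx":0,"ry":0,"rz":0,"jaw":1},{"x":-0.1,"y":-0.28,"z":0.6,"rx":0,"ry":0,"rz":0,"jaw":1},{"x":-0.1,"y":-0.28,"z":0.9,"rx":0,"ry":0,"rz":0,"jaw":1},{"x":-0.1,"y":-0.28,"z":0.9,"rx":0,"ry":0,"rz":0,"jaw":1}]'; python3 - <<'E'
from h import *
plan(430,50,204,-.108)
for n in ("wrist","scene"):
    c=cam(n); cv2.imwrite(f"pics/c_{n}.png",c["img"][:,:,::-1])
E
```

```text
t: 3.02
eef_pos: [430.1, 48.5, 267.8]
tcp_rot: [3.141, 0.005, -0.109]
ft_force: [0.3, 0.9, 0.9]
opening: 1.006
t 3.02 p [430.1  48.5 267.8] rot [ 3.141  0.005 -0.109] F [0.3 0.9 0.9]
shift units [ 0.    -0.01   0.425] turn [ 0.001  0.007 -0.001]
```

View pics/c_wrist.png

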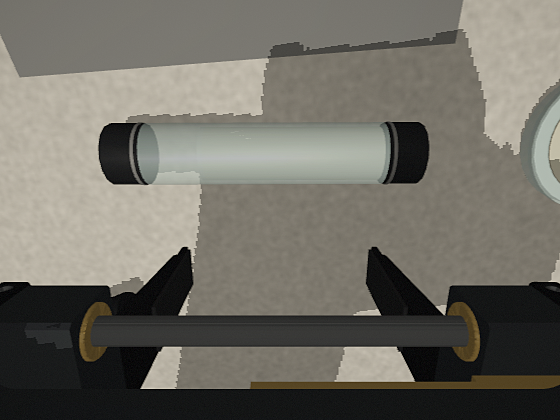

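View pics/c_scene.png

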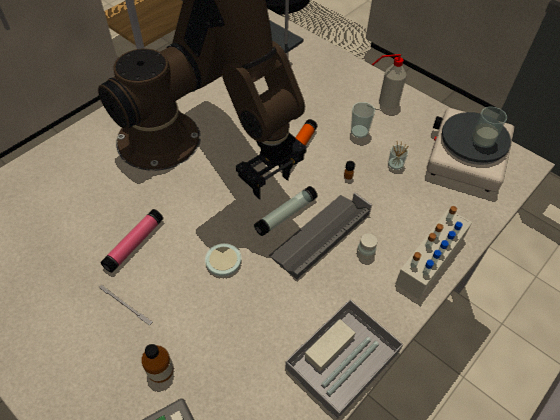

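Wrist view: the column spans columns 98–430, parallel to the jaws. The fingers are at (185,250) and (372,250), behind it. The slope foot edge runs from (20,77) to (460,43). I'll cross-check the numbers with this view.

```bash
python3 - <<'E'
from h import *
np.set_printoptions(precision=1,suppress=True)
c=cam("wrist"); print(c["C"])
foot=ray(c,[(20,77),(460,43)],0); d=foot[0]-foot[1]; print(foot,np.degrees(np.arctan2(d[1],d[0])),"V x:",[V(p)[0] for p in foot])
# column: silhouettes edges at rows 123,184 ; ends 98,430
e=ray(c,[(98,153.5),(430,153.5)],20); print(e,e.mean(0),V(e.mean(0)))
lo=ray(c,[(265,123),(265,184)],20); print(lo)
E
```

```text
[513.5  41.8 249.7]
[[550.2 214.    0. ]
 [539.3 -81.4   0. ]] 87.88761220211256 V x: [np.float64(-68.40052218146376), np.float64(-69.04147912890019)]
[[495.7 164.4  20. ]
 [471.9 -54.8  20. ]] [483.8  54.8  20. ] [-129.3  -37.6]
[[503.3  51.8  20. ]
 [463.2  56.7  20. ]]
```

```bash
python3 -m pendant '[{"x":0,"y":-0.02,"z":0.22,"rx":0,"ry":0,"rz":0,"jaw":1},{"x":0,"y":-0.03,"z":0.38,"rx":0,"ry":0,"rz":0,"jaw":1},{"x":0,"y":-0.03,"z":0.42,"rx":0,"ry":0,"rz":0,"jaw":1},{"x":0.04,"y":-0.03,"z":0.42,"rx":0,"ry":0,"rz":0,"jaw":1},{"x":0.08,"y":-0.03,"z":0.42,"rx":0,"ry":0,"rz":0,"jaw":1}]'; python3 - <<'E'
from h import *
plan(484,51.5,204,-.108)
c=cam("wrist"); cv2.imwrite("pics/d_wrist.png",c["img"][:,:,::-1])
c=cam("scene"); cv2.imwrite("pics/d_scene.png",cv2.resize(c["img"][120:290,190:400,::-1],None,fx=3.5,fy=3.5))
E
```

```text
t: 3.8
eef_pos: [443.1, 53.4, 207.9]
tcp_rot: [-3.142, -0.002, -0.107]
ft_force: [0.2, 0.7, 0.1]
opening: 0.997
t 3.8 p [443.1  53.4 207.9] rot [-3.142e+00 -2.000e-03 -1.070e-01] F [0.2 0.7 0.1]
shift units [ 0.272 -0.017  0.026] turn [-0.    -0.003  0.001]
```

View pics/d_wrist.png

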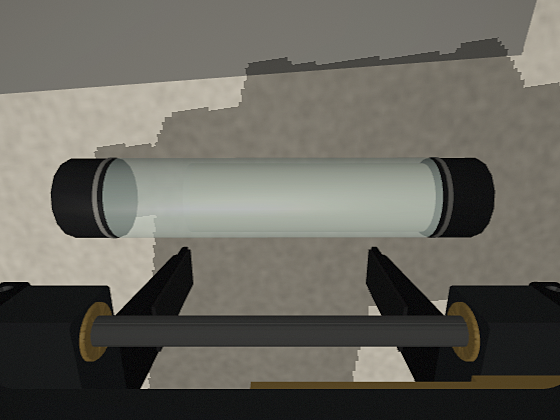

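View pics/d_scene.png

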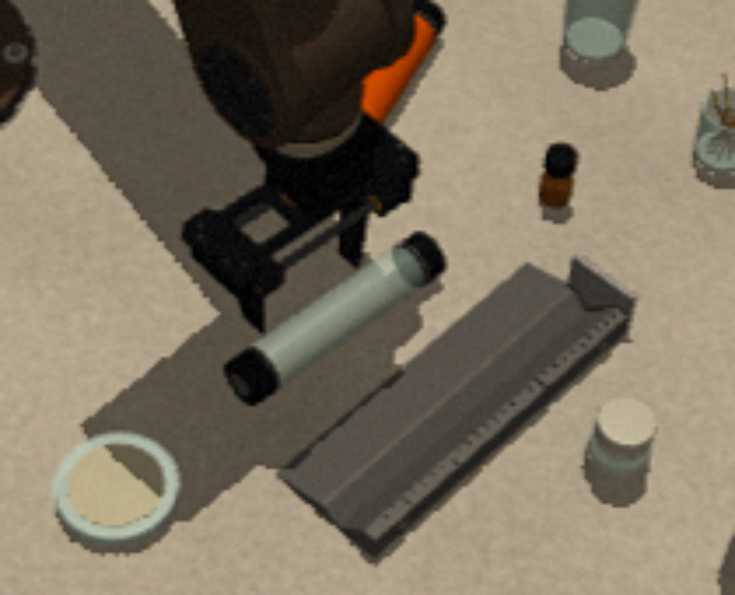

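```bash
python3 -m pendant '[{"x":0.03,"y":0,"z":0.01,"rx":0,"ry":0,"rz":0,"jaw":1},{"x":0.05,"y":0,"z":0.01,"rx":0,"ry":0,"rz":0,"jaw":1},{"x":0.07,"y":0,"z":0.01,"rx":0,"ry":0,"rz":0,"jaw":1},{"x":0.09,"y":0,"z":0.01,"rx":0,"ry":0,"rz":0,"jaw":1},{"x":0.12,"y":0,"z":0.01,"rx":0,"ry":0,"rz":-0.01,"jaw":1},{"x":0.15,"y":0,"z":0.01,"rx":0,"ry":0,"rz":-0.025,"jaw":1},{"x":0.18,"y":0,"z":0.01,"rx":0,"ry":0,"rz":-0.04,"jaw":1},{"x":0.21,"y":0,"z":0.01,"rx":0,"ry":0,"rz":-0.06,"jaw":1},{"x":0.24,"y":0,"z":0.01,"rx":0,"ry":0,"rz":-0.08,"jaw":1},{"x":0.26,"y":0,"z":0.01,"rx":0,"ry":0,"rz":-0.092,"jaw":1}]'; python3 - <<'E'
from h import *
plan(484,51.5,204,-.035)
c=cam("wrist"); cv2.imwrite("pics/e_wrist.png",c["img"][:,:,::-1])
c=cam("scene"); cv2.imwrite("pics/e_scene.png",cv2.resize(c["img"][120:290,190:400,::-1],None,fx=3.5,fy=3.5))
E
```

```text
t: 5.15
eef_pos: [481.4, 49.4, 205.2]
tcp_rot: [3.141, -0.0, -0.034]
ft_force: [-0.7, 0.1, 0.6]
opening: 0.996
t 5.15 p [481.4  49.4 205.2] rot [ 3.141 -0.    -0.034] F [-0.7  0.1  0.6]
shift units [ 0.017 -0.015  0.008] turn [ 0.    -0.     0.002]
```

View pics/e_wrist.png

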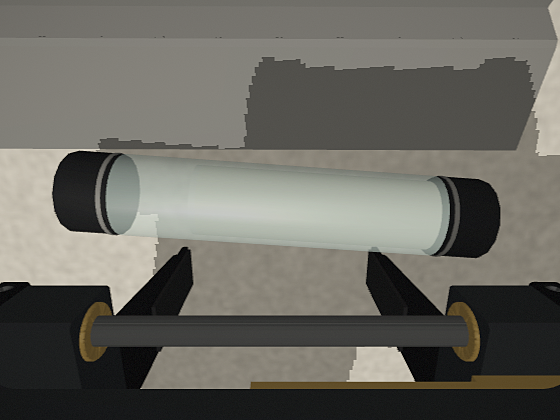

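View pics/e_scene.png

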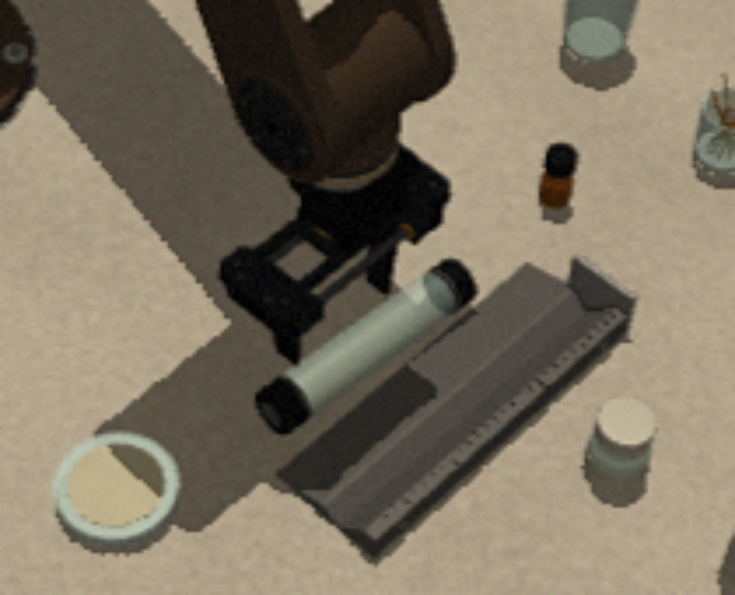

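Wrist view: the jaws now line up with the slope foot, which is level at row 149. The column rolled freely and kept its old yaw, with the left cap at (85,190) and the right cap at (475,217). The right finger should square it up as I go on.

```bash
python3 -m pendant '[{"x":0.02,"y":0,"z":0.005,"rx":0,"ry":0,"rz":0,"jaw":1},{"x":0.045,"y":0,"z":0.005,"rx":0,"ry":0,"rz":0,"jaw":1},{"x":0.07,"y":0,"z":0.005,"rx":0,"ry":0,"rz":0,"jaw":1},{"x":0.095,"y":0,"z":0.005,"rx":0,"ry":0,"rz":0,"jaw":1},{"x":0.12,"y":0,"z":0.005,"rx":0,"ry":0,"rz":0,"jaw":1},{"x":0.145,"y":0,"z":0.005,"rx":0,"ry":0,"rz":0,"jaw":1},{"x":0.17,"y":0,"z":0.005,"rx":0,"ry":0,"rz":0,"jaw":1},{"x":0.195,"y":0,"z":0.005,"rx":0,"ry":0,"rz":0,"jaw":1},{"x":0.22,"y":0,"z":0.005,"rx":0,"ry":0,"rz":0,"jaw":1},{"x":0.24,"y":0,"z":0.005,"rx":0,"ry":0,"rz":0,"jaw":1}]'; python3 - <<'E'
from h import *
plan(570,50,204,-.035)
c=cam("wrist"); cv2.imwrite("pics/f_wrist.png",c["img"][:,:,::-1])
c=cam("scene"); cv2.imwrite("pics/f_scene.png",cv2.resize(c["img"][120:290,190:400,::-1],None,fx=3.5,fy=3.5))
E
```

```text
t: 6.5
eef_pos: [516.6, 48.2, 204.3]
tcp_rot: [3.141, 0.003, -0.034]
ft_force: [-6.7, 0.4, 4.2]
opening: 0.999
t 6.5 p [516.6  48.2 204.3] rot [ 3.141e+00  3.000e-03 -3.400e-02] F [-6.7  0.4  4.2]
shift units [ 0.356 -0.024  0.001] turn [0.    0.003 0.001]
```

View pics/f_wrist.png

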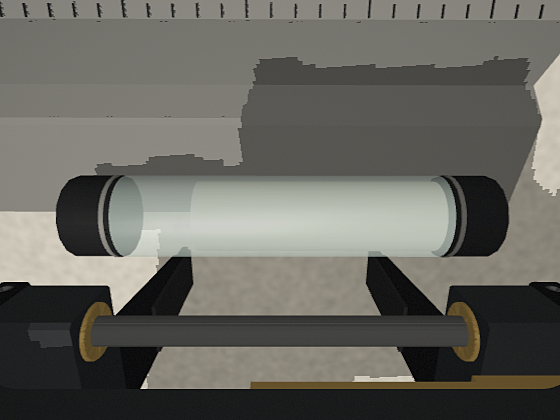

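View pics/f_scene.png

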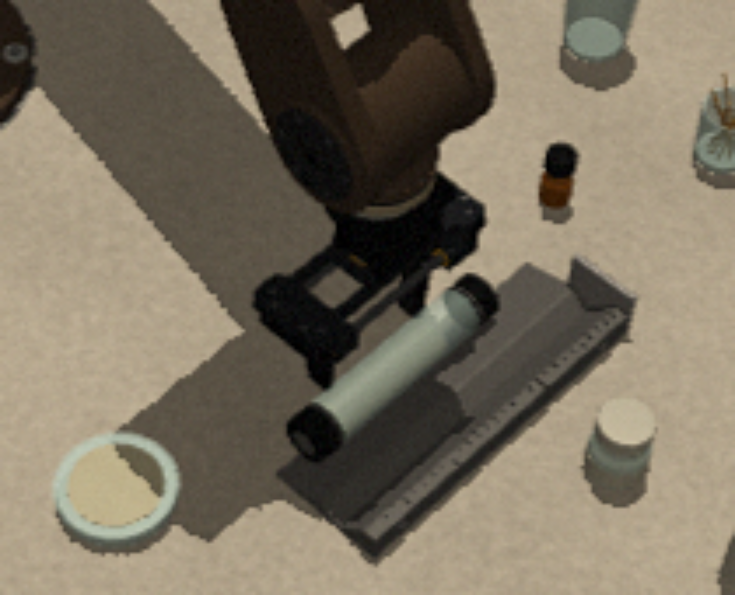

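Both fingers now bear on the column, which is square to the V and just on the slope, with its caps at (85,215) and (480,215). The push is about 7 N. I'll go on up the slope gently.

```bash
python3 -c "
from h import *
print(env.state()['ft_force'])"; python3 -m pendant '[{"x":0.02,"y":0,"z":0,"rx":0,"ry":0,"rz":0,"jaw":1},{"x":0.04,"y":0,"z":0,"rx":0,"ry":0,"rz":0,"jaw":1},{"x":0.06,"y":0,"z":0,"rx":0,"ry":0,"rz":0,"jaw":1},{"x":0.08,"y":0,"z":0,"rx":0,"ry":0,"rz":0,"jaw":1},{"x":0.1,"y":0,"z":0,"rx":0,"ry":0,"rz":0,"jaw":1},{"x":0.12,"y":0,"z":0,"rx":0,"ry":0,"rz":0,"jaw":1}]'; python3 - <<'E'
from h import *
plan(570,50,204,-.035)
c=cam("wrist"); cv2.imwrite("pics/g_wrist.png",c["img"][:,:,::-1])
E
```

```text
[-4.77089728  0.39623242  2.12050795]
t: 7.35
eef_pos: [534.6, 47.6, 204.4]
tcp_rot: [3.141, 0.002, -0.034]
ft_force: [-6.0, 0.6, 4.3]
opening: 1.005
t 7.35 p [534.6  47.6 204.4] rot [ 3.141e+00  2.000e-03 -3.400e-02] F [-6.   0.6  4.3]
shift units [ 0.235 -0.024  0.002] turn [0.    0.002 0.001]
```

View pics/g_wrist.png

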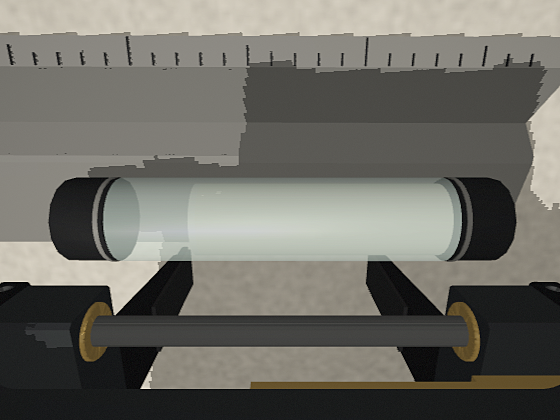

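```bash
python3 -m pendant '[{"x":0.02,"y":0,"z":0,"rx":0,"ry":0,"rz":0,"jaw":1},{"x":0.04,"y":0,"z":0,"rx":0,"ry":0,"rz":0,"jaw":1},{"x":0.06,"y":0,"z":-0.005,"rx":0,"ry":0,"rz":0,"jaw":1},{"x":0.08,"y":0,"z":-0.005,"rx":0,"ry":0,"rz":0,"jaw":1},{"x":0.1,"y":0,"z":-0.01,"rx":0,"ry":0,"rz":0,"jaw":1},{"x":0.12,"y":0,"z":-0.01,"rx":0,"ry":0,"rz":0,"jaw":1},{"x":0.14,"y":0,"z":-0.015,"rx":0,"ry":0,"rz":0,"jaw":1},{"x":0.155,"y":0,"z":-0.015,"rx":0,"ry":0,"rz":0,"jaw":1}]'; python3 - <<'E'
from h import *
plan(570,47,207,-.035)
c=cam("wrist"); cv2.imwrite("pics/g2_wrist.png",c["img"][:,:,::-1])
E
```

```text
t: 8.4
eef_pos: [558.6, 46.7, 206.8]
tcp_rot: [3.141, -0.001, -0.034]
ft_force: [0.1, 0.1, 1.0]
opening: 1.0
t 8.4 p [558.6  46.7 206.8] rot [ 3.141e+00 -1.000e-03 -3.400e-02] F [0.1 0.1 1. ]
shift units [ 0.076 -0.004 -0.001] turn [ 0.    -0.002  0.001]
```

View pics/g2_wrist.png

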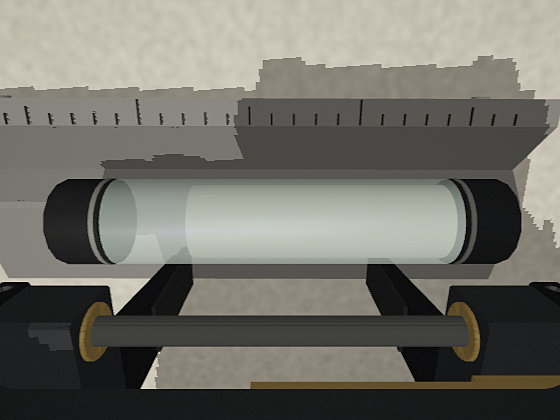

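The force has dropped to zero, so the column is on the flat of the lip. It's still square, with caps at (75,222) and (490,222). I'll creep it over the edge.

```bash
python3 -m pendant '[{"x":0.012,"y":0,"z":0,"rx":0,"ry":0,"rz":0,"jaw":1},{"x":0.024,"y":0,"z":0,"rx":0,"ry":0,"rz":0,"jaw":1},{"x":0.036,"y":0,"z":0,"rx":0,"ry":0,"rz":0,"jaw":1},{"x":0.048,"y":0,"z":0,"rx":0,"ry":0,"rz":0,"jaw":1},{"x":0.06,"y":0,"z":0,"rx":0,"ry":0,"rz":0,"jaw":1},{"x":0.07,"y":0,"z":0,"rx":0,"ry":0,"rz":0,"jaw":1},{"x":0.07,"y":0,"z":0,"rx":0,"ry":0,"rz":0,"jaw":1}]'; python3 - <<'E'
from h import *
plan(570,47,207,-.035)
c=cam("wrist"); cv2.imwrite("pics/g3_wrist.png",c["img"][:,:,::-1])
c=cam("scene"); cv2.imwrite("pics/g3_scene.png",cv2.resize(c["img"][120:290,190:400,::-1],None,fx=3.5,fy=3.5))
E
```

```text
t: 9.32
eef_pos: [568.8, 46.4, 206.7]
tcp_rot: [3.141, -0.0, -0.035]
ft_force: [-0.6, 0.3, -0.1]
opening: 0.995
t 9.32 p [568.8  46.4 206.7] rot [ 3.141 -0.    -0.035] F [-0.6  0.3 -0.1]
shift units [ 0.008 -0.004 -0.002] turn [ 0.    -0.     0.001]
```

View pics/g3_wrist.png

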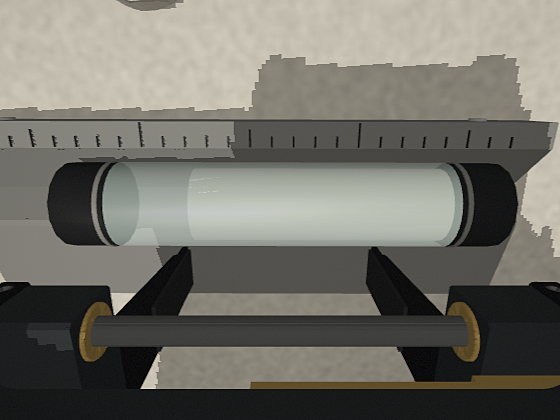

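View pics/g3_scene.png

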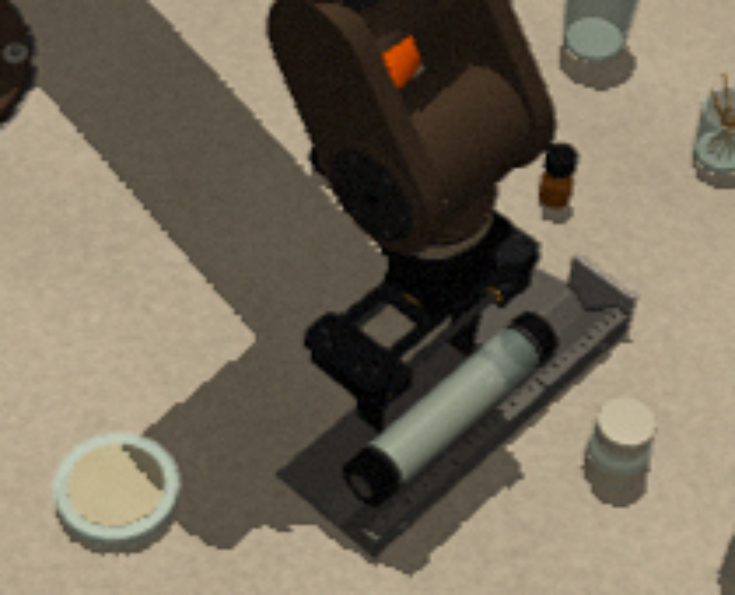

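The column rolled ahead of the fingers into the V. In the wrist view its caps are at (78,204) and (488,204), with a gap to the fingers, and the force is about 0. I'll back off, rise, close the jaws and measure.

```bash
python3 -m pendant '[{"x":-0.1,"y":0,"z":0,"rx":0,"ry":0,"rz":0,"jaw":1},{"x":-0.12,"y":0,"z":-0.2,"rx":0,"ry":0,"rz":0,"jaw":1},{"x":-0.12,"y":0,"z":-0.5,"rx":0,"ry":0,"rz":0,"jaw":1},{"x":-0.12,"y":0.2,"z":-0.8,"rx":0,"ry":0,"rz":0,"jaw":0},{"x":-0.12,"y":0.6,"z":-0.8,"rx":0,"ry":0,"rz":0,"jaw":0},{"x":0,"y":0.9,"z":-0.8,"rx":0,"ry":0,"rz":0,"jaw":0},{"x":0,"y":0.9,"z":-0.8,"rx":0,"ry":0,"rz":0,"jaw":0}]'; python3 - <<'E'
from h import *
print(W(-2,-175)); plan(*W(-2,-175),212,-.035)
for n in ("wrist","top","scene"):
    c=cam(n); cv2.imwrite(f"pics/i_{n}.png",c["img"][:,:,::-1])
    if n!="wrist":
        x0,x1,y0,y1=(180,350,140,230) if n=="top" else (240,400,170,290)
        cv2.imwrite(f"pics/i_{n}c.png",cv2.resize(c["img"][y0:y1,x0:x1,::-1],None,fx=4.6 if n=="top" else 5,fy=4.6 if n=="top" else 5,interpolation=cv2.INTER_CUBIC))
E
```

```text
t: 10.3
eef_pos: [564.5, -91.2, 326.8]
tcp_rot: [3.141, -0.001, -0.038]
ft_force: [-0.1, -0.2, 0.2]
opening: 0.635
[606.22992254 -86.92526662]
t 10.3 p [564.5 -91.2 326.8] rot [ 3.141e+00 -1.000e-03 -3.800e-02] F [-0.1 -0.2  0.2]
shift units [ 0.276 -0.039  0.765] turn [ 0.001 -0.001 -0.004]
```

View pics/i_wrist.png

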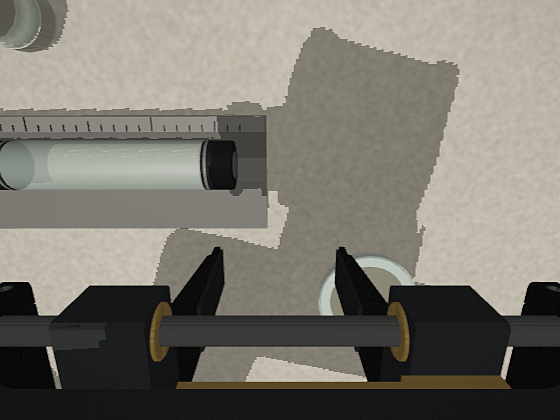

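View pics/i_topc.png

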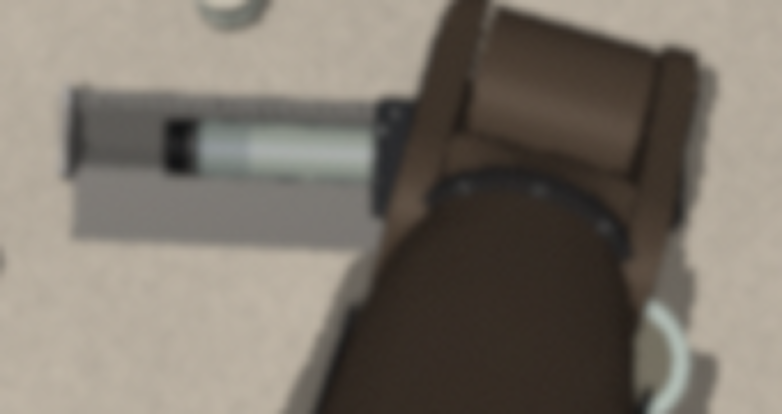

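View pics/i_scenec.png

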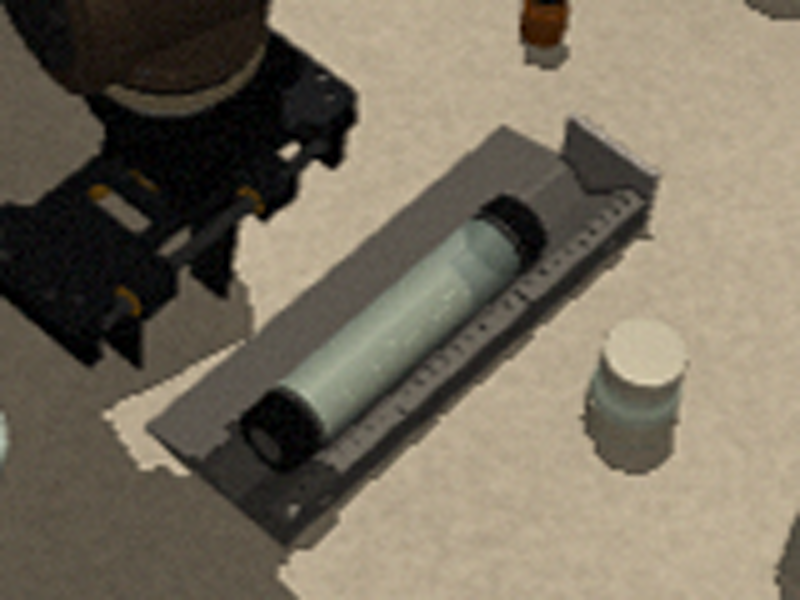

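The column lies in the V, parallel to it. In the wrist view its end face is at (236,163), against the V-rest's open end at (267,150).

```bash
python3 - <<'E'
from h import *
np.set_printoptions(precision=1,suppress=True)
c=cam("wrist"); s=cam("scene"); t=cam("top")
print("end wrist",V(ray(c,(236.5,163),28)[0]),"rest end crest",V(ray(c,(266.5,117),26)[0]), "foot end",V(ray(c,(267,228),0)[0]))
print("end scene",V(ray(s,((265.5)/5-.5+240,447.5/5-.5+170),28)[0]))
f=lambda u,v:((u+.5)/4.6-.5+180,(v+.5)/4.6-.5+140)
print("+y end top", V(ray(t,f(163,147),28)[0]),"plate top inner",V(ray(t,f(79,90),44)[0]))
plan(*W(-2,-175),212,-.035)
E
```

```text
end wrist [  -6.4 -141.4] rest end crest [  29.5 -166. ] foot end [ -72.5 -164.5]
end scene [  -3.2 -145.3]
+y end top [-4.9 54.3] plate top inner [ 29.1 111.4]
t 10.6 p [563.9 -87.5 326.7] rot [-3.1  0.  -0. ] F [0.3 0.3 0.5]
shift units [ 0.3 -0.   0.8] turn [-0.  0.  0.]
```

```bash
python3 -m pendant '[{"x":0.15,"y":0,"z":0,"rx":0,"ry":0,"rz":0,"jaw":0},{"x":0.27,"y":0,"z":0.1,"rx":0,"ry":0,"rz":0,"jaw":0},{"x":0.27,"y":0,"z":0.3,"rx":0,"ry":0,"rz":0,"jaw":0},{"x":0.27,"y":0,"z":0.3,"rx":0,"ry":0,"rz":0,"jaw":0}]'; python3 - <<'E'
from h import *
plan(604.5,-87,212,-.035)
c=cam("wrist"); cv2.imwrite("pics/j_wrist.png",c["img"][:,:,::-1])
c=cam("scene"); cv2.imwrite("pics/j_scene.png",cv2.resize(c["img"][170:290,240:400,::-1],None,fx=5,fy=5))
E
```

```text
t: 11.1
eef_pos: [604.2, -89.0, 280.1]
tcp_rot: [-3.141, 0.004, -0.033]
ft_force: [-0.8, 0.5, 0.6]
opening: 0.017
t 11.1 p [604.2 -89.  280.1] rot [-3.141  0.004 -0.033] F [-0.8  0.5  0.6]
shift units [ 0.003 -0.013  0.454] turn [-0.001  0.005  0.002]
```

View pics/j_wrist.png

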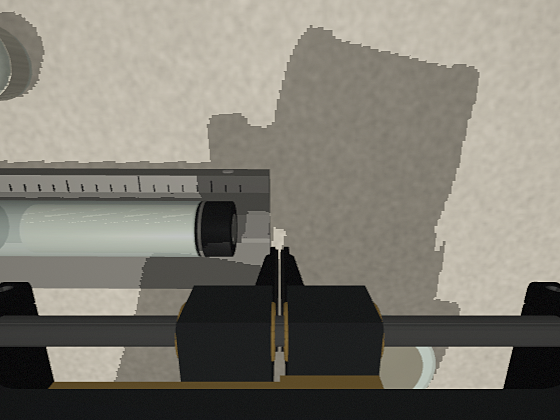

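View pics/j_scene.png

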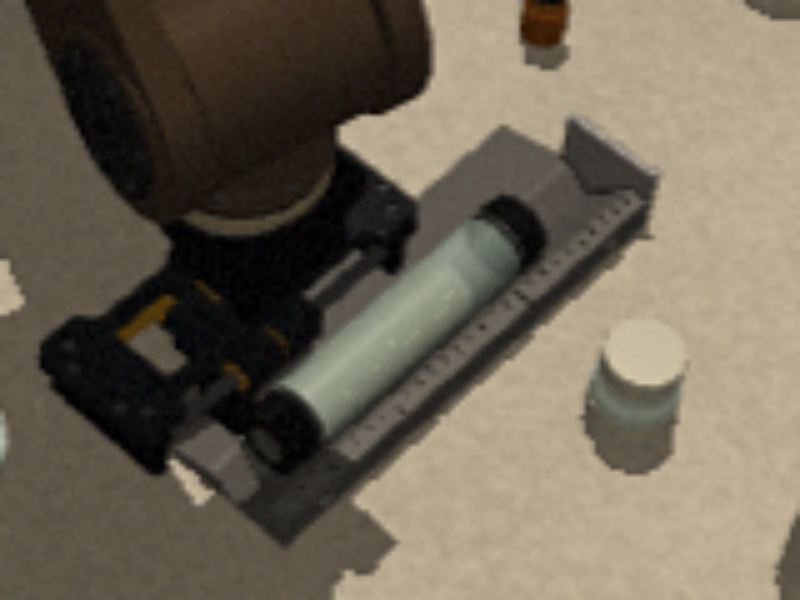

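```bash
python3 -m pendant '[{"x":0,"y":0,"z":0.15,"rx":0,"ry":0,"rz":0,"jaw":0},{"x":0,"y":0,"z":0.3,"rx":0,"ry":0,"rz":0,"jaw":0},{"x":0,"y":0,"z":0.4,"rx":0,"ry":0,"rz":0,"jaw":0},{"x":0,"y":0,"z":0.44,"rx":0,"ry":0,"rz":0,"jaw":0},{"x":0,"y":0,"z":0.44,"rx":0,"ry":0,"rz":0,"jaw":0}]'; python3 - <<'E'
from h import *
plan(604.5,-87,212,-.035)
c=cam("wrist"); cv2.imwrite("pics/k_wrist.png",c["img"][:,:,::-1])
c=cam("scene"); cv2.imwrite("pics/k_scene.png",cv2.resize(c["img"][170:290,240:400,::-1],None,fx=5,fy=5))
E
```

```text
t: 11.82
eef_pos: [604.7, -90.0, 216.0]
tcp_rot: [3.141, -0.0, -0.034]
ft_force: [0.2, -0.0, -0.1]
opening: 0.004
t 11.82 p [604.7 -90.  216. ] rot [ 3.141 -0.    -0.034] F [ 0.2 -0.  -0.1]
shift units [-0.002 -0.02   0.027] turn [ 0.    -0.     0.001]
```

View pics/k_wrist.png

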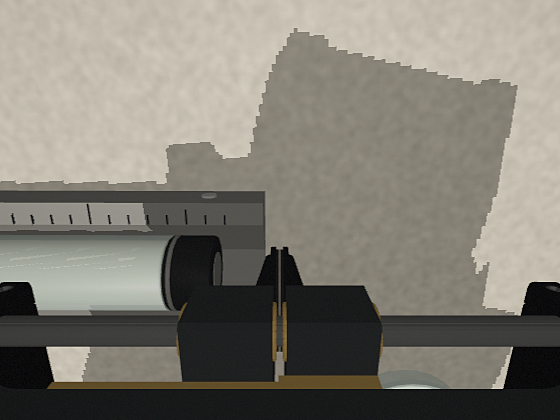

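View pics/k_scene.png

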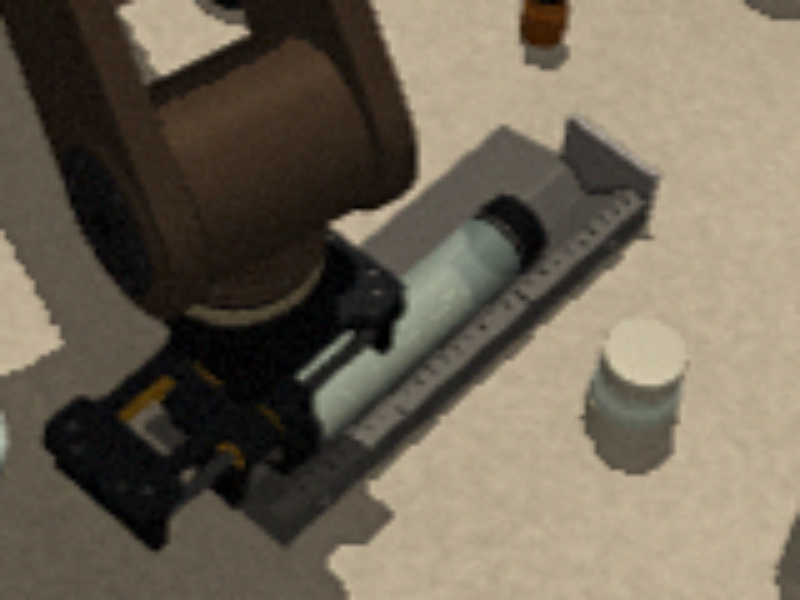

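The closed fingers are in the V behind the column: fingertips at (280,250) in the wrist view, column end face at (218,265). Now I'll push along the V.

```bash
python3 -m pendant '[{"x":0,"y":-0.06,"z":0.01,"rx":0,"ry":0,"rz":0,"jaw":0},{"x":0,"y":-0.1,"z":0.01,"rx":0,"ry":0,"rz":0,"jaw":0},{"x":0,"y":-0.12,"z":0.01,"rx":0,"ry":0,"rz":0,"jaw":0},{"x":0,"y":-0.14,"z":0.01,"rx":0,"ry":0,"rz":0,"jaw":0},{"x":0,"y":-0.16,"z":0.01,"rx":0,"ry":0,"rz":0,"jaw":0},{"x":0,"y":-0.185,"z":0.01,"rx":0,"ry":0,"rz":0,"jaw":0},{"x":0,"y":-0.21,"z":0.01,"rx":0,"ry":0,"rz":0,"jaw":0},{"x":0,"y":-0.235,"z":0.01,"rx":0,"ry":0,"rz":0,"jaw":0},{"x":0,"y":-0.26,"z":0.01,"rx":0,"ry":0,"rz":0,"jaw":0},{"x":0,"y":-0.28,"z":0.01,"rx":0,"ry":0,"rz":0,"jaw":0}]'; python3 - <<'E'
from h import *
plan(*W(-2,-92),213,-.035); print(V(env.state()["eef_pos"]))
c=cam("wrist"); cv2.imwrite("pics/l_wrist.png",c["img"][:,:,::-1])
c=cam("scene"); cv2.imwrite("pics/l_scene.png",cv2.resize(c["img"][170:290,240:400,::-1],None,fx=5,fy=5))
E
```

```text
t: 13.18
eef_pos: [606.0, -47.7, 214.2]
tcp_rot: [3.141, -0.0, -0.034]
ft_force: [-0.2, -2.4, -0.1]
opening: 0.004
t 13.18 p [606.  -47.7 214.2] rot [ 3.141 -0.    -0.034] F [-0.2 -2.4 -0.1]
shift units [ 0.01  -0.292  0.008] turn [ 0.    -0.     0.001]
[  -3.54245106 -135.8375697 ]
```

View pics/l_wrist.png

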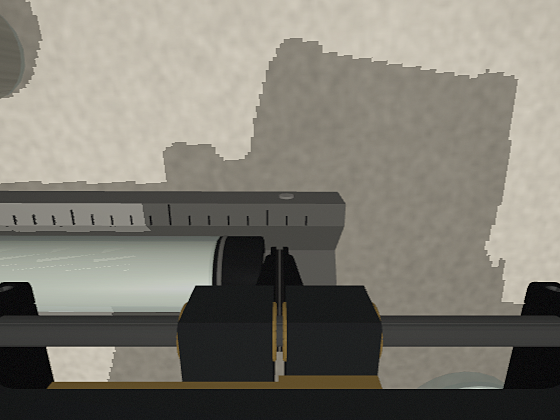

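View pics/l_scene.png

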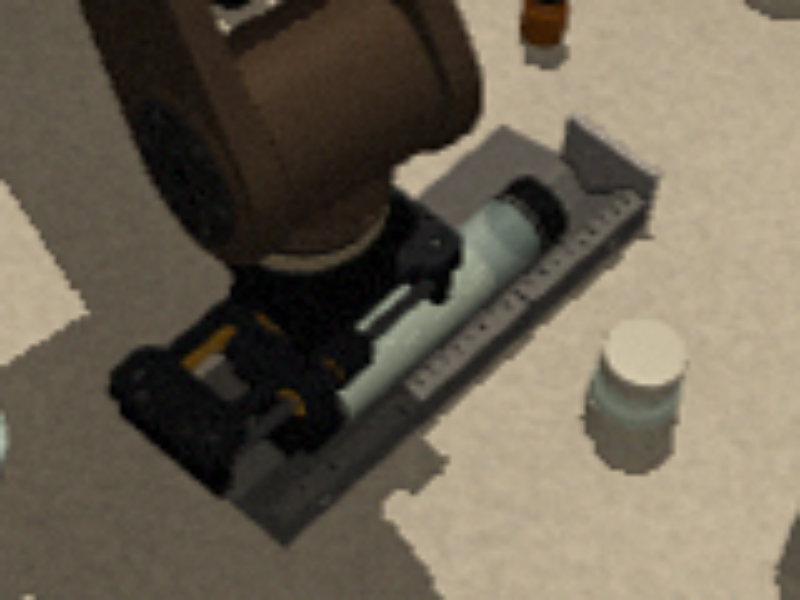

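The column is sliding with a push of about 2.4 N. Its front cap is at about (347,210) in the scene view, and there are roughly 40 mm left.

```bash
python3 -m pendant '[{"x":0,"y":-0.03,"z":0,"rx":0,"ry":0,"rz":0,"jaw":0},{"x":0,"y":-0.055,"z":0,"rx":0,"ry":0,"rz":0,"jaw":0},{"x":0,"y":-0.08,"z":0,"rx":0,"ry":0,"rz":0,"jaw":0},{"x":0,"y":-0.105,"z":0,"rx":0,"ry":0,"rz":0,"jaw":0},{"x":0,"y":-0.13,"z":0,"rx":0,"ry":0,"rz":0,"jaw":0},{"x":0,"y":-0.155,"z":0,"rx":0,"ry":0,"rz":0,"jaw":0},{"x":0,"y":-0.175,"z":0,"rx":0,"ry":0,"rz":0,"jaw":0},{"x":0,"y":-0.19,"z":0,"rx":0,"ry":0,"rz":0,"jaw":0},{"x":0,"y":-0.205,"z":0,"rx":0,"ry":0,"rz":0,"jaw":0},{"x":0,"y":-0.22,"z":0,"rx":0,"ry":0,"rz":0,"jaw":0}]'; python3 - <<'E'
from h import *
plan(*W(-2,-92),213,-.035); print(V(env.state()["eef_pos"]))
c=cam("scene"); cv2.imwrite("pics/m_scene.png",cv2.resize(c["img"][170:290,240:400,::-1],None,fx=5,fy=5))
E
```

```text
t: 14.52
eef_pos: [607.2, -14.9, 214.2]
tcp_rot: [3.142, -0.0, -0.035]
ft_force: [0.0, -1.9, 0.5]
opening: 0.002
t 14.53 p [607.2 -14.9 214.2] rot [ 3.142 -0.    -0.035] F [ 0.  -1.9  0.5]
shift units [ 0.01  -0.073  0.008] turn [ 0. -0.  0.]
[  -3.54173327 -102.9966675 ]
```

View pics/m_scene.png

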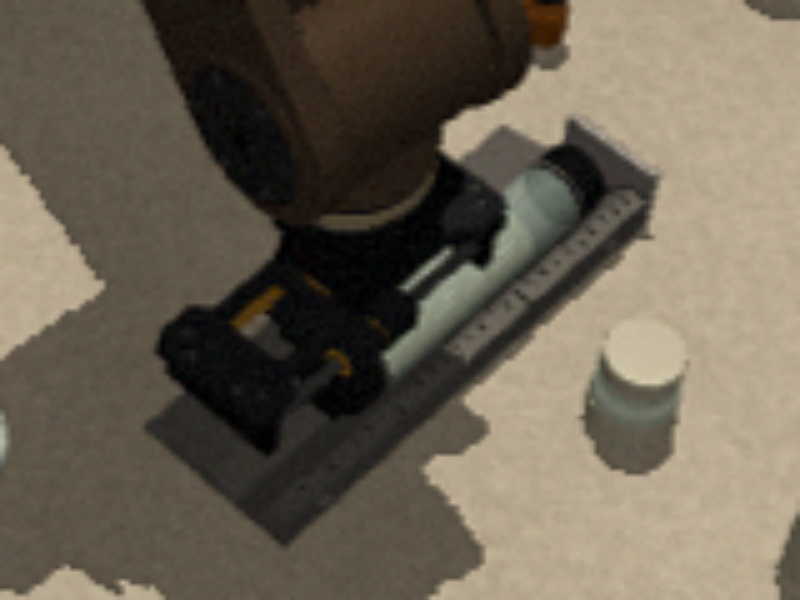

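```bash
python3 -m pendant '[{"x":0,"y":-0.01,"z":0,"rx":0,"ry":0,"rz":0,"jaw":0},{"x":0,"y":-0.02,"z":0,"rx":0,"ry":0,"rz":0,"jaw":0},{"x":0,"y":-0.03,"z":0,"rx":0,"ry":0,"rz":0,"jaw":0},{"x":0,"y":-0.035,"z":0,"rx":0,"ry":0,"rz":0,"jaw":0},{"x":0,"y":-0.04,"z":0,"rx":0,"ry":0,"rz":0,"jaw":0}]'; python3 -m pendant '[{"x":0,"y":-0.005,"z":0,"rx":0,"ry":0,"rz":0,"jaw":0},{"x":0,"y":-0.01,"z":0,"rx":0,"ry":0,"rz":0,"jaw":0}]'
```

```text
t: 15.2
eef_pos: [607.4, -9.0, 214.2]
tcp_rot: [3.141, -0.0, -0.035]
ft_force: [0.3, -2.2, 0.9]
opening: 0.005
t: 15.45
eef_pos: [607.4, -7.5, 214.2]
tcp_rot: [3.141, -0.0, -0.035]
ft_force: [0.4, -1.9, 0.3]
opening: 0.003
```

```bash
python3 -m pendant '[{"x":0,"y":-0.005,"z":0,"rx":0,"ry":0,"rz":0,"jaw":0},{"x":0,"y":-0.01,"z":0,"rx":0,"ry":0,"rz":0,"jaw":0}]'
```

```text
t: 15.7
eef_pos: [607.5, -6.0, 214.2]
tcp_rot: [3.141, -0.0, -0.035]
ft_force: [-0.8, -2.2, 1.0]
opening: 0.003
```

```bash
python3 -m pendant '[{"x":0,"y":-0.005,"z":0,"rx":0,"ry":0,"rz":0,"jaw":0},{"x":0,"y":-0.01,"z":0,"rx":0,"ry":0,"rz":0,"jaw":0}]'; python3 - <<'E'
from h import *
print(V(env.state()["eef_pos"]))
c=cam("scene"); cv2.imwrite("pics/n_scene.png",cv2.resize(c["img"][170:250,310:400,::-1],None,fx=7,fy=7,interpolation=cv2.INTER_CUBIC))
E
```

```text
t: 15.95
eef_pos: [607.5, -4.5, 214.2]
tcp_rot: [3.141, -0.0, -0.034]
ft_force: [-0.1, -2.1, -0.6]
opening: 0.006
[ -3.54399674 -92.53071985]
```

View pics/n_scene.png

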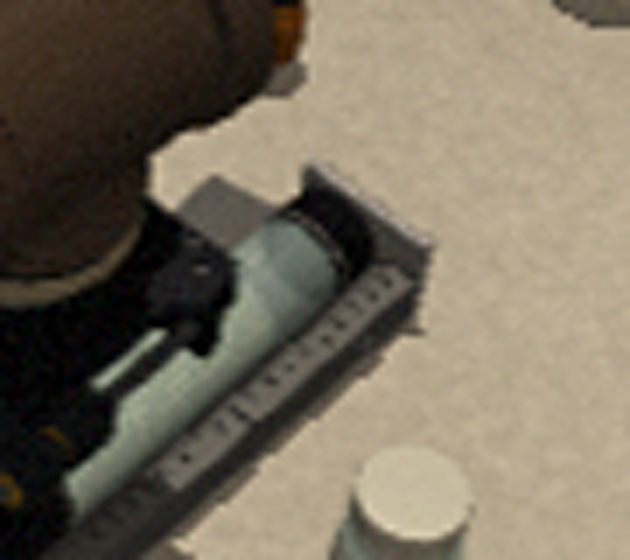

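Force is still about 2 N, so the cap isn't at the plate yet. The gap is only a few millimetres, with the cap at about (360,203) in the scene view. I'll keep creeping and watch the force.

```bash
python3 -m pendant '[{"x":0,"y":-0.005,"z":0,"rx":0,"ry":0,"rz":0,"jaw":0},{"x":0,"y":-0.01,"z":0,"rx":0,"ry":0,"rz":0,"jaw":0}]'
```

```text
t: 16.25
eef_pos: [607.6, -3.0, 214.2]
tcp_rot: [3.141, -0.0, -0.035]
ft_force: [-0.2, -3.1, 0.3]
opening: 0.002
```

```bash
python3 -m pendant '[{"x":0,"y":-0.005,"z":0,"rx":0,"ry":0,"rz":0,"jaw":0},{"x":0,"y":-0.01,"z":0,"rx":0,"ry":0,"rz":0,"jaw":0}]'
```

```text
t: 16.5
eef_pos: [607.6, -1.4, 214.2]
tcp_rot: [3.142, 0.0, -0.035]
ft_force: [0.0, -1.5, -0.6]
opening: 0.003
```

```bash
python3 -m pendant '[{"x":0,"y":-0.005,"z":0,"rx":0,"ry":0,"rz":0,"jaw":0},{"x":0,"y":-0.01,"z":0,"rx":0,"ry":0,"rz":0,"jaw":0}]'
```

```text
t: 16.75
eef_pos: [607.7, 0.1, 214.2]
tcp_rot: [3.142, -0.0, -0.034]
ft_force: [-0.5, -2.4, 0.3]
opening: 0.008
```

```bash
python3 -m pendant '[{"x":0,"y":-0.005,"z":0,"rx":0,"ry":0,"rz":0,"jaw":0},{"x":0,"y":-0.008,"z":0,"rx":0,"ry":0,"rz":0,"jaw":0}]'
```

```text
t: 17.0
eef_pos: [607.7, 0.6, 214.2]
tcp_rot: [3.141, -0.0, -0.034]
ft_force: [-1.3, -10.1, 0.3]
opening: 0.001
```

The push jumped to 10 N and motion stalled, so the column is on the stop. I'll back straight off, rise and look.

```bash
python3 -m pendant '[{"x":0,"y":0.02,"z":0,"rx":0,"ry":0,"rz":0,"jaw":0},{"x":0,"y":0.12,"z":0,"rx":0,"ry":0,"rz":0,"jaw":0},{"x":0,"y":0.2,"z":-0.2,"rx":0,"ry":0,"rz":0,"jaw":0},{"x":0,"y":0.5,"z":-0.6,"rx":0,"ry":0,"rz":0,"jaw":0},{"x":0,"y":0.9,"z":-0.9,"rx":0,"ry":0,"rz":0,"jaw":0},{"x":0,"y":1,"z":-0.9,"rx":0,"ry":0,"rz":0,"jaw":0},{"x":0,"y":1,"z":-0.9,"rx":0,"ry":0,"rz":0,"jaw":0}]'; python3 -m pendant '[{"x":-0.2,"y":0.4,"z":0,"rx":0,"ry":0,"rz":0,"jaw":0},{"x":-0.3,"y":0.8,"z":0,"rx":0,"ry":0,"rz":0,"jaw":0},{"x":-0.3,"y":1,"z":0,"rx":0,"ry":0,"rz":0,"jaw":0},{"x":-0.3,"y":1,"z":0,"rx":0,"ry":0,"rz":0,"jaw":0}]'; python3 - <<'E'
from h import *
c=cam("scene"); cv2.imwrite("pics/o_scene.png",cv2.resize(c["img"][170:290,240:400,::-1],None,fx=5,fy=5,interpolation=cv2.INTER_CUBIC))
c=cam("top"); cv2.imwrite("pics/o_top.png",c["img"][:,:,::-1]);cv2.imwrite("pics/o_topc.png",cv2.resize(c["img"][140:230,180:350,::-1],None,fx=4.6,fy=4.6,interpolation=cv2.INTER_CUBIC))
E
```

```text
t: 17.88
eef_pos: [602.1, -151.4, 350.5]
tcp_rot: [3.141, -0.002, -0.038]
ft_force: [0.3, 0.8, -0.8]
opening: 0.007
t: 18.38
eef_pos: [551.8, -298.7, 348.2]
tcp_rot: [-3.141, 0.001, -0.037]
ft_force: [0.4, 0.2, 0.1]
opening: 0.003
```

View pics/o_scene.png

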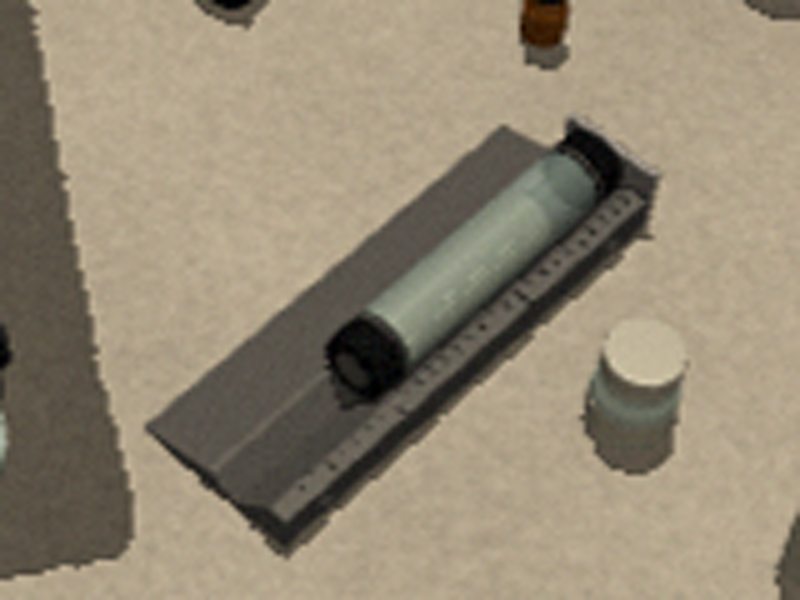

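View pics/o_topc.png

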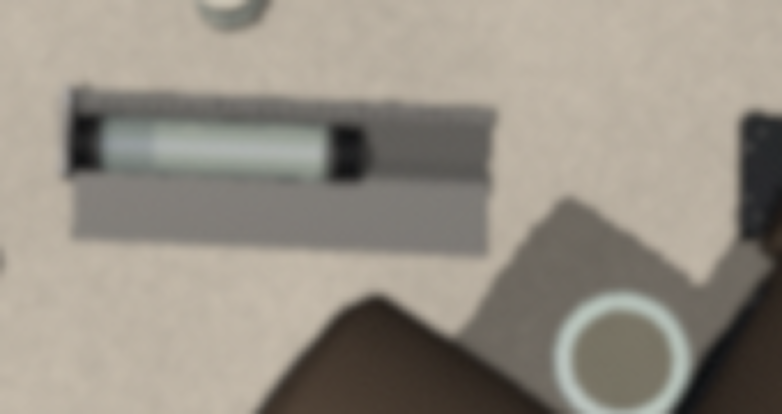

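View pics/o_top.png

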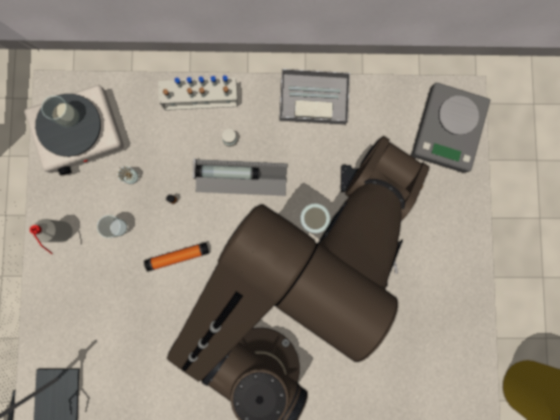

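In both views the front cap touches the stop plate: (358,202) in the scene view and (198,170) in the top view. The column lies parallel in the V, and the robot is clear. Handing in.

```bash
python3 -c "
from h import *
s=env.state(); print(s['ft_force'],abs(s['qvel']).max())
env.job_done()"
```

```text
[0.24061603 0.21287648 0.6295884 ] 0.020181280666506995
the job is handed in; nothing more can be done
```

The column is lying in the V against the steel stop plate, and I handed the job in at about 18.5 s of the 51 s allowed. I rolled it over the bench and up the slope with both open fingers. It rolled over the lip into the V on its own, and I then pushed its end along the V with the closed fingers.

**Last checks:**
- **Contact with the stop:** the push rose from about 2 N to 10 N and the motion stalled, so the column was on the plate. That was also the highest force I read, against the 40 N limit.
- **Final position:** after I backed off, the scene and top views both show the cap at the plate and the column parallel in the V. The robot was clear, and the other things I could see were where they started. The arm hid the reagent bottle and most of the spatula in the last view; the gripper never went near either.

**Not confirmed:**
- **Turn angle:** I couldn't see how far the column had turned, because it looks the same all round. I infer more than half a turn from about 60 mm of nearly force-free rolling on the bench. On the slope the force on the fingers was higher than I expected (about 6 N), so some slipping there is possible.
- **Calibration:** the camera views disagreed by up to about 6 mm, so I used the force, not the pictures, to find the stop. I felt it about 5 mm past where the pictures put it.

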